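# Third hand for an instrument cradle at the sterile-goods bench

### The job

Pull the parts drawer all the way out to its stop and lift out the comb-topped cradle that has a flange on one end (not the shorter plain one, which stays in the drawer). Set it down on the bed of the fastening jig and press its flange squarely and centrally against the jig's sprung stop plate with a steady push of about 10 N, never ramming it, for a technician who will drive the screws. Leave the drawer open and the other things on the bench where they are, hold the push for a couple of seconds, and finish while still gripping the cradle and pressing.

Things in the scene. Friction and masses are not known exactly. Their poses are not given: they have to be found in the camera images.
- cabinet_drawer0 (a joint): How far the drawer is out of the low white drawer unit (210 deep x 300 wide x 100 mm high, fixed), in m: 0 shut, 0.142 at its stop; starts up to 20 mm ajar. Slides along the unit's -x, roughly towards the robot, with about 1 N of friction and stays where left. Floor 22 mm, side walls' top 78 mm, front's top 89 mm above the bench; inside 258 mm wide.
- cabinet_drawer0_handle (a point): Middle of the drawer's bar handle: a level round steel bar 11 mm thick, 120 mm long, 35 mm off the drawer front (29 mm clear gap behind it), 38 mm below the unit's top, 62 mm above the bench. Axes of the unit: y along the bar, -x the way the drawer opens, z up; moves with the drawer.
- bracket: The wanted cradle, bare aluminium, 0.11 to 0.22 kg: bar 84 long (x) x 22 wide (y) x 22 mm high, three 10 mm teeth on top (32 mm in all, one at mid-length), on its +x end a flange plate 6 x 46 wide x 38 mm high with two screw holes. Origin: underside of the bar at mid-length, z up; bar from x = -42 to +42 mm, flange face at +48. Grip across its width at the origin.
- short_cradle: The other cradle, to be left in the drawer: bare-aluminium bar 66 x 22 x 22 mm with two teeth 10 mm tall and no flange. Origin: middle of its underside. At the start the two cradles lie on the drawer floor, one in each half (either way round), the wanted one with its flange towards the back of the drawer; both are turned by up to 0.3 rad in the drawer, with 40 mm or more free beside the bars.
- jig_bed (a point): Fixed point on the jig: the top of the flat grey bed (12 mm above the bench, 160 mm wide) straight below the middle of the stop plate's front face when the stop is at rest. x is the pressing direction (roughly away from the robot), y across the bed, z up. The bed runs free and flat from 145 mm before this point (-x) to the stop.
- stop: The jig's sprung stop: a steel plate 90 wide x 44 high x 8 mm thick upright across the bed, on two sprung rods running into dark posts behind it. Origin: middle of the bottom edge of its front face; axes as jig_bed. At rest it coincides with jig_bed; pushed in along +x by at most 35 mm, it pushes back with 4 N plus 0.4 N per mm (10 N at 15 mm, 6 N at 5 mm, 14 N at 25 mm).
- dish: Bystander: steel bowl, 90 mm wide and 30 mm high, on top of the drawer unit. Origin under its middle.
- screw_cup: Bystander: steel cup, 60 mm wide and 35 mm high, on the jig's bed behind the dark posts. Origin under its middle.
- screwdriver: Bystander: screwdriver, 150 mm long, lying along x at the left of the bench. Origin under its middle.
- brush: Bystander: cleaning brush, 150 mm long, lying along x at the right of the bench. Origin under its middle.
- bottle: Bystander: white bottle, 66 mm wide and 180 mm high, at the left of the bench. Origin under its middle.
- jar: Bystander: clear jar, 70 mm wide and 80 mm high, at the right of the bench. Origin under its middle.

How it is judged:
By the outcome, as a careful person would: the job done as asked, in the order asked, and still so for the second after the job is handed in, while the arm keeps its last pose, push and grip.
It also fails if it takes over 64 s, if anything falls off the work surface, if the arm or the gripper's body presses on something with over 40 N, if the wrist force passes 120 N, or if a joint passes its speed limit or range.

### The arm

A 6-joint arm with a two-finger parallel gripper is mounted at the origin on the work surface. World frame = base frame: x ahead of the robot, y to its left, z up, the work surface at z = 0. Lengths are in m, angles in degrees, forces in N, time in s.
With the tool pointing down it reaches from about 0.35 to 0.875 m from the base axis. Payload 4.2 kg.
Tool frame: the origin (TCP) lies midway between the tips of the shut fingers; the grasp point (between the pads) lies 19 mm behind it; z points along the fingers, y is the line along which they close (so a half turn about z gives the same grasp; the last joint's range is limited). The gripper opens to 87 mm and grips with 3 to 60 N. Pads are 19 mm wide; open, the fingers measure 117 mm over their backs; the gripper's body (75 mm by 190 mm) begins 51 mm behind the grasp point.
Start: joints at [79.217, 22.042, 0.453, 0, -68.411, -14.817], TCP at [0.27, 0.564, 0.223] pointing down, gripper open.
Joint ranges: [-179.83, 179.83], [-69.29, 118.12], [-61.27, 80.66], [-181.25, 117.63], [-171.15, -9.14], [-177.46, 177.46]. Speed limits (degrees/s): [159.86, 159.86, 180, 180, 180, 180].

### API

Orientations are given as a 3x3 rotation matrix whose columns are the frame's x, y, z axes.
In Python, from station import * gives the robot as it stands.
- The arm moves only by the tool move_arm, never from a script. Its argument "targets" is text: rows parted by semicolons, each of 4 numbers parted by spaces: the shift along the world's x, y, z in units of 25 mm (1.0 is 25 mm), then the turn about the world's z in units of 5 degrees (1.0 is 5 degrees). In form: tx ty tz spin; .... A call has 1 to 10 rows; each row shifts and turns the commanded pose from where the row before left it; what a row does not reach is not made up. A row lasts 1/12 s, in which the tool goes at most 41.7 mm and 7.16 degrees, less where a joint would pass 70% of its speed; a pose out of reach is approached as far as the arm can. A call is refused whole if a number of a shift passes 1 or a number of a turn 1, either way. A call with a gripper value outside its range is refused whole. "gripper" is the finger opening in mm, from 0 to 87, set as the call begins (left out, the last holds). The fingers move at their own pace and stop on an object; the grip force is fixed at half the most. Time passes only in rows, so rows that do not move let the fingers close. It gives the time, the measured TCP pose, the force, the opening and the grip force at its end, in the units of the state.
- sense(): the state, without advancing time (a new reading comes with each control period).
- capture(name): name is "scene" or "top" or "wrist"; returns a dict with "image" (400x640x3 uint8, blue, green, red), "fx", "fy", "cx", "cy" (pixels), "world_from_camera" (4x4, takes a point from camera to world coordinates); the wrist camera has in their place "hand_eye" (4x4, takes a point from camera to tool coordinates, whose origin is the TCP and whose axes are the flange's). Camera axes: x right, y up, looking along -z (the intrinsics and any distortion apply to the point x, -y, -z); pixel columns grow to the right and rows downward; lengths in m; the calibration is good to about 2 mm. A picture is of the moment at which its call begins: read the wrist's pose just before it. There is no depth.
- finish_job(): hands the job in; it is judged then, once.
The state is a dict: "time_s": time; "joints": joint angles; "joint_velocities": joint speeds; "effort": joint torques, N m; "tcp_pos": TCP position; "ee_rot": TCP orientation; "wrist_force": force on the tool from outside, world axes, zero at the start; "moment": the same for the moment, N m; "gripper_width": opening from 0.0 (shut) to 1.0 (fully open); "gripper_force": force on a finger pad.
Only numpy, scipy, OpenCV 4.12 (cv2) and the standard library are available. Lean on these libraries where they do the work, as an engineer would, in place of code of your own. Each camera call takes 0.05 s, during which the arm holds its last target. There are 200 camera calls.

## Working session

There is one attempt and no reset: what is moved stays moved. The work goes in short steps, Python scripts to look and compute and a tool call to move; the robot and the scene stay as the last step left them, time stands still between calls to the robot, and variables do not carry over. Pictures are saved under pics/ and viewed, at most 10 in all, crops included, and the job is handed in when it is done.

Besides the shell and the picture viewer there is one more tool, called after "Request:" as name(argument=value, ...), one argument or row to a line, values as JSON. move_arm: Moves the arm, as the interface text tells. Its arguments: {"type":"object","properties":{"targets":{"type":"string"},"gripper":{"type":"number"}},"required":["targets"]}

```bash
mkdir -p pics; cat > h.py <<'E'
from station import *
import numpy as np, cv2
def save(cam,fn):
    c=capture(cam); cv2.imwrite('pics/'+fn+'.png',c['image']); 
    import pickle; pickle.dump((c,sense()),open('pics/'+fn+'.pkl','wb')); return c
def load(fn):
    import pickle; return pickle.load(open('pics/'+fn+'.pkl','rb'))
def w(fn,u,v,z):
    c,s=load(fn)
    if 'world_from_camera' in c: T=np.array(c['world_from_camera'])
    else:
        P=np.eye(4);P[:3,:3]=s['ee_rot'];P[:3,3]=s['tcp_pos'];T=P@np.array(c['hand_eye'])
    K=np.array([[c['fx'],0,c['cx']],[0,c['fy'],c['cy']],[0,0,1.]])
    d=c.get('distortion',None)
    p=cv2.undistortPoints(np.array([[[u,v]]],float),K,None if d is None else np.array(d))[0,0]
    r=T[:3,:3]@np.array([p[0],-p[1],-1]); o=T[:3,3]
    return o+r*(z-o[2])/r[2]
E
python3 - <<'E'
from h import *
for n in('scene','top'):
    c=save(n,n+'1'); print({k:v for k,v in c.items() if k!='image'})
print(sense())
E
```

```text
{'fx': 472.0573398617437, 'fy': 472.0573398617437, 'cx': 325.265822450165, 'cy': 194.1868437934116, 'world_from_camera': array([[-0.78613502, -0.45576709,  0.4174543 ,  1.14854356],
       [ 0.61804749, -0.57642287,  0.53455961,  0.77002806],
       [-0.00300447,  0.67824261,  0.73483191,  1.11604547],
       [ 0.        ,  0.        ,  0.        ,  1.        ]])}
{'fx': 451.3294348929918, 'fy': 451.3294348929918, 'cx': 326.1227067376216, 'cy': 197.65346364662472, 'world_from_camera': array([[-0.02821976,  0.98887124, -0.14607301,  0.37893447],
       [-0.99958579, -0.02709075,  0.00971296,  0.01846799],
       [ 0.00564764,  0.1462866 ,  0.98922613,  1.429059  ],
       [ 0.        ,  0.        ,  0.        ,  1.        ]])}
{'time_s': 0.1, 'joints': array([ 7.92165348e+01,  2.20871525e+01,  3.86650660e-01, -2.29373959e-02,
       -6.84119710e+01, -1.48156469e+01]), 'joint_velocities': array([-0.06946833, -0.1134874 ,  0.17405857,  0.02396526,  0.00036341,
       -0.11017441]), 'effort': array([-2.77858317e-04, -3.91690350e+01,  1.87935716e+01,  4.23190311e+00,
        1.34769853e-02, -7.18409456e-05]), 'tcp_pos': array([0.26981575, 0.5631559 , 0.22156022]), 'ee_rot': array([[ 9.01775465e-01, -4.32204204e-01, -7.32948996e-04],
       [-4.32204802e-01, -9.01773561e-01, -1.85868002e-03],
       [ 1.42375290e-04,  1.99289611e-03, -9.99998004e-01]]), 'wrist_force': array([-0.75597386,  0.39455474,  0.14566889]), 'moment': array([-0.00266781, -0.02233072,  0.0532953 ]), 'gripper_force': 0.0, 'gripper_width': 0.9971929623242228}
```

View pics/top1.png

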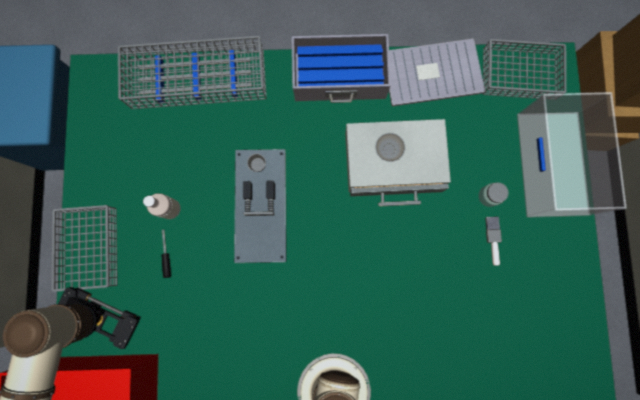

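View pics/scene1.png

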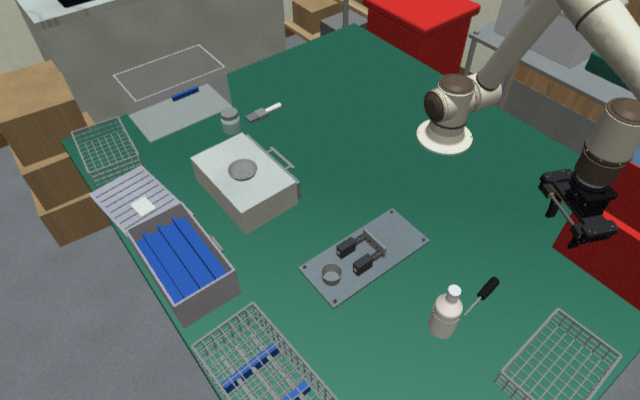

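The top view shows the drawer unit at (347-449, 120-192) with its handle bar at about (380-420, 204). The jig bed is at (235-285, 150-262), with the stop at (259, 213). I'll enlarge both areas.

```bash
python3 - <<'E'
from h import *
c,_=load('top1'); im=c['image']
a=cv2.resize(im[145:265,225:295],None,fx=5,fy=5,interpolation=cv2.INTER_CUBIC) #350x600
b=cv2.resize(im[115:215,342:454],None,fx=4,fy=4,interpolation=cv2.INTER_CUBIC) #448x400
o=np.zeros((600,800,3),np.uint8); o[:,:350]=a; o[:400,352:]=b
cv2.imwrite('pics/crop1.png',o)
for n,u,v,z in(('h',400,204,.062),('hl',380,204,.062),('hr',420,203,.062),('stop',259,214,.056),('bedfl',235,262,.012),('bedfr',285,262,.012),('unitfl',350,187,.1),('unitfr',449,184,.1)): print(n,w('top1',u,v,z).round(3))
E
```

```text
h [ 0.555 -0.22   0.062]
hl [ 0.557 -0.159  0.062]
hr [ 0.556 -0.282  0.062]
stop [0.537 0.211 0.056]
bedfl [0.394 0.293 0.012]
bedfr [0.39  0.138 0.012]
unitfl [ 0.605 -0.067  0.1  ]
unitfr [ 0.606 -0.364  0.1  ]
```

View pics/crop1.png

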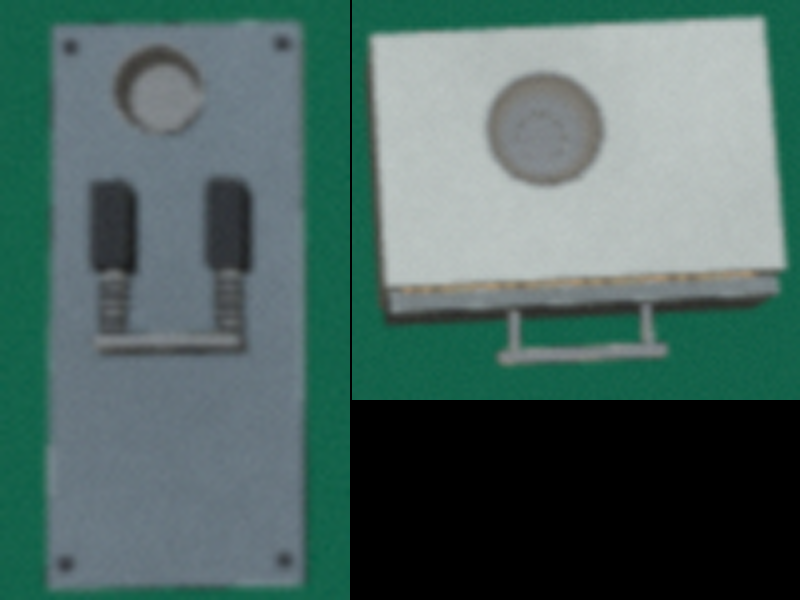

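The crop shows the stop plate at columns 95-243 and rows 335-353 of the left panel. The handle bar runs from (501,358) to (666,351) in the right panel.

```bash
cat >> h.py <<'E'
def ang(a,b): d=b-a; return np.degrees(np.arctan2(d[1],d[0]))
E
python3 - <<'E'
from h import *
A=lambda x,y,z:w('top1',225+(x+.5)/5-.5,145+(y+.5)/5-.5,z)
B=lambda x,y,z:w('top1',342+(x-352+.5)/4-.5,115+(y+.5)/4-.5,z)
hl,hr=B(501,358,.062),B(666,351,.062); print('handle',hl,hr,(hl+hr)/2,ang(hr,hl)-90)
ul,ur=B(388,286,.1),B(786,268,.1);bl,br=B(370,35,.1),B(763,17,.1);print('unit',ul,ur,ang(ur,ul)-90,ang(ul,bl),ang(ur,br),np.linalg.norm(ul-ur))
f1,f2,b1,b2=A(48,588,.012),A(303,586,.012),A(52,24,.012),A(303,24,.012)
print('bed',f1,f2,b1,b2,ang(f1,b1),ang(f2,b2),ang(f2,f1)-90,(f1+f2)/2,(b1+b2)/2)
s1,s2=A(95,346,.056),A(244,346,.056); print('stop',s1,s2,(s1+s2)/2,ang(s2,s1)-90)
print('stopbot',A(170,353,.012))
R=sense()['ee_rot'];print('y axis',np.degrees(np.arctan2(R[1,1],R[0,1])))
c=capture('wrist');print({k:v for k,v in c.items() if k!='image'})
E
```

```text
handle [ 0.55638871 -0.15562297  0.062     ] [ 0.55831684 -0.2821666   0.062     ] [ 0.55735277 -0.21889479  0.062     ] 0.8729400291418727
unit [ 0.60800291 -0.06877712  0.1       ] [ 0.61355496 -0.36748837  0.1       ] 1.0648172782648402 1.9738412227404063 1.2487902321485929 0.29876283596797804
bed [0.39350428 0.29555818 0.012     ] [0.39027268 0.13734224 0.012     ] [0.75328088 0.29353527 0.012     ] [0.74895616 0.13197343 0.012     ] -0.3221534073374002 -0.8575459957265628 -1.170120712257642 [0.39188848 0.21645021 0.012     ] [0.75111852 0.21275435 0.012     ]
stop [0.53873116 0.25849534 0.056     ] [0.53622011 0.16751919 0.056     ] [0.53747564 0.21300727 0.056     ] -1.581028968232971
stopbot [0.53810787 0.21896328 0.012     ]
y axis -115.60758052409433
{'fx': 355.66936868098185, 'fy': 355.66936868098185, 'cx': 312.84936894820254, 'cy': 195.48027592416997, 'hand_eye': array([[ 1.48989272e-03,  9.59788099e-01,  2.80721544e-01,
         7.70742673e-02],
       [ 9.99998760e-01, -1.57293638e-03,  7.05138236e-05,
         5.32263105e-04],
       [ 5.09235458e-04,  2.80721091e-01, -9.59789253e-01,
        -1.61011161e-01],
       [ 0.00000000e+00,  0.00000000e+00,  0.00000000e+00,
         1.00000000e+00]])}
```

Request:
move_arm(
  targets="0.36 -0.98 0 -0.4;0.36 -0.98 0 -0.4;0.36 -0.98 0 -0.4;0.36 -0.98 0 -0.4;0.36 -0.98 0 -0.4;0.36 -0.98 0 -0.4;0.36 -0.98 0 -0.4;0.36 -0.98 0 -0.4;0.36 -0.98 0 -0.4;0.36 -0.98 0 -0.4",
  gripper=25,
)

```text
time_s: 0.98
tcp_pos: [0.3601, 0.3172, 0.2224]
ee_rot: [[0.699, -0.716, -0.0], [-0.716, -0.699, -0.0], [-0.0, 0.0, -1.0]]
wrist_force: [0.7, 0.3, 0.3]
gripper_width: 0.34
gripper_force: 0.0
```

Request:
move_arm(
  targets="0.36 -0.98 0 -0.4;0.36 -0.98 0 -0.4;0.36 -0.98 0 -0.4;0.36 -0.98 0 -0.4;0.36 -0.98 0 -0.4;0.36 -0.98 0 -0.4;0.36 -0.98 0 -0.4;0.36 -0.98 0 -0.4;0.36 -0.98 0 -0.4;0.36 -0.98 0 -0.4",
)

```text
time_s: 1.82
tcp_pos: [0.45, 0.0723, 0.2225]
ee_rot: [[0.412, -0.911, -0.0], [-0.911, -0.412, 0.0], [-0.0, 0.0, -1.0]]
wrist_force: [-0.5, 0.3, -0.2]
gripper_width: 0.288
gripper_force: 0.0
```

Request:
move_arm(
  targets="0.36 -0.98 0 -0.4;0.36 -0.98 0 -0.4;0.36 -0.98 0 -0.4;0.36 -0.98 0 -0.4;0.36 -0.98 0 -0.4;0.36 -0.98 0 -0.4;0.36 -0.98 0 -0.4;0.36 -0.98 0 -0.4;0.36 -0.98 0 -0.4;0.36 -0.98 0 -0.4",
)

```text
time_s: 2.65
tcp_pos: [0.5401, -0.1726, 0.2222]
ee_rot: [[0.075, -0.997, -0.001], [-0.997, -0.075, 0.0], [-0.0, 0.001, -1.0]]
wrist_force: [1.1, -0.2, -0.1]
gripper_width: 0.285
gripper_force: 0.0
```

Request:
move_arm(
  targets="0.36 -0.98 0 -0.4;0.3 -0.95 0 -0.4;0 0 0 0;0 0 0 0",
)

```text
time_s: 2.98
tcp_pos: [0.5562, -0.2205, 0.2215]
ee_rot: [[0.005, -1.0, -0.002], [-1.0, -0.005, 0.001], [-0.001, 0.002, -1.0]]
wrist_force: [-0.2, 0.0, -0.8]
gripper_width: 0.286
gripper_force: 0.0
```

```bash
python3 - <<'E'
from h import *
s=sense();R=s['ee_rot'];print(s['tcp_pos'],np.degrees(np.arctan2(R[1,1],R[0,1])),s['joints'],s['gripper_width'])
c=save('wrist','w1')
E
```

```text
[ 0.55619907 -0.22046485  0.22153861] -179.7103281714222 [-6.14264315e+00  1.95378726e+01 -3.47720757e+00 -2.36460904e-02
 -6.70826756e+01  6.44151447e+00] 0.28555089690653374
```

View pics/w1.png

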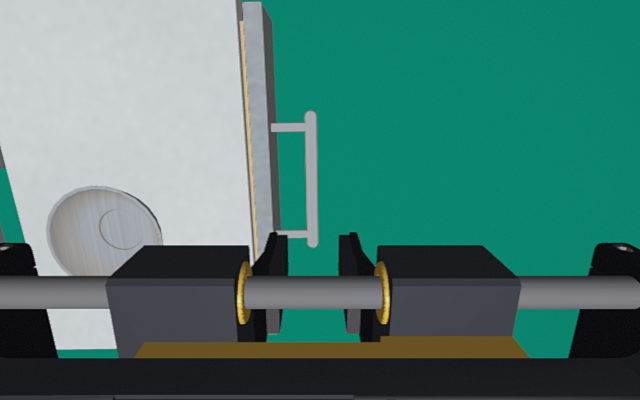

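The wrist picture shows the handle bar from (311,114) to (314,243), left of centre between the fingers, with the bar's legs to its left.

```bash
python3 - <<'E'
from h import *
a,b=w('w1',310.5,112,.062),w('w1',313.5,245,.062);print(a,b,(a+b)/2,np.linalg.norm(a-b),ang(a,b)-90)
f=[w('w1',244,18,.1),w('w1',253,245,.1)];print(f,ang(*f)-90)
f=[w('w1',261,3,.089),w('w1',272,125,.089)];print(f)
E
```

```text
[ 0.55807358 -0.27961208  0.062     ] [ 0.55436771 -0.15255202  0.062     ] [ 0.55622065 -0.21608205  0.062     ] 0.12711409516324854 1.6706294879906807
[array([ 0.60635836, -0.34755248,  0.1       ]), array([ 0.60689013, -0.1693127 ,  0.1       ])] -0.17094048712382914
[array([ 0.59519635, -0.35974634,  0.089     ]), array([ 0.58920817, -0.2705392 ,  0.089     ])]
```

Request:
move_arm(
  targets="0.02 0.12 -0.9 0.25;0 0 -0.9 0;0 0 -0.9 0;0 0 -0.9 0;0 0 -0.9 0;0 0 -0.9 0;0 0 -0.8 0;0 0 -0.8 0;0 0 0 0",
)

```text
time_s: 3.78
tcp_pos: [0.5537, -0.2147, 0.0438]
ee_rot: [[0.03, -1.0, -0.008], [-1.0, -0.03, 0.002], [-0.002, 0.008, -1.0]]
wrist_force: [-0.6, 0.1, 0.2]
gripper_width: 0.287
gripper_force: 0.0
```

Request:
move_arm(
  targets="0 0 0 0;0 0 0 0;0 0 0 0;0 0 0 0;0 0 0 0",
  gripper=0,
)

```text
time_s: 4.2
tcp_pos: [0.558, -0.2165, 0.0493]
ee_rot: [[0.029, -1.0, 0.003], [-1.0, -0.029, -0.0], [0.0, -0.003, -1.0]]
wrist_force: [-0.1, 2.3, 5.5]
gripper_width: 0.111
gripper_force: 30.0
```

Request:
move_arm(
  targets="-0.4 -0.01 0 0;-0.7 -0.01 0 0;-0.7 -0.02 0 0;-0.7 -0.01 0 0;-0.7 -0.02 0 0;-0.7 -0.01 0 0;-0.5 -0.01 0 0;-0.2 0 0 0;0 0 0 0",
)

```text
time_s: 4.95
tcp_pos: [0.4416, -0.2188, 0.0493]
ee_rot: [[0.029, -1.0, 0.002], [-1.0, -0.029, -0.0], [0.0, -0.002, -1.0]]
wrist_force: [-1.2, 3.4, 6.5]
gripper_width: 0.116
gripper_force: 30.0
```

Request:
move_arm(
  targets="-0.2 0 0 0;-0.2 0 0 0;-0.2 0 0 0;0 0 0 0",
)

```text
time_s: 5.28
tcp_pos: [0.4277, -0.219, 0.0493]
ee_rot: [[0.029, -1.0, 0.004], [-1.0, -0.029, -0.001], [0.001, -0.003, -1.0]]
wrist_force: [-0.4, 3.0, 8.2]
gripper_width: 0.112
gripper_force: 30.0
```

Request:
move_arm(
  targets="-0.15 0 0 0;-0.15 0 0 0;-0.15 0 0 0;0 0 0 0",
)

```text
time_s: 5.62
tcp_pos: [0.4182, -0.2192, 0.0493]
ee_rot: [[0.029, -1.0, 0.007], [-1.0, -0.029, -0.001], [0.001, -0.007, -1.0]]
wrist_force: [2.2, 1.8, 6.0]
gripper_width: 0.116
gripper_force: 30.0
```

Request:
move_arm(
  targets="-0.12 0 0 0;-0.1 0 0 0;0 0 0 0",
)

```text
time_s: 5.87
tcp_pos: [0.4182, -0.2193, 0.0494]
ee_rot: [[0.03, -0.999, 0.018], [-1.0, -0.03, -0.003], [0.003, -0.017, -1.0]]
wrist_force: [12.1, 4.2, -4.7]
gripper_width: 0.117
gripper_force: 30.0
```

Request:
move_arm(
  targets="0.2 0 0 0;0 0 0 0;0 0 0 0",
)

```text
time_s: 6.12
tcp_pos: [0.4182, -0.2192, 0.0492]
ee_rot: [[0.03, -1.0, 0.006], [-1.0, -0.03, -0.001], [0.002, -0.006, -1.0]]
wrist_force: [3.1, 2.2, 6.9]
gripper_width: 0.114
gripper_force: 30.0
```

Request:
move_arm(
  targets="0 0 0 0;0 0 0 0;0 0 0 0",
  gripper=26,
)

```text
time_s: 6.37
tcp_pos: [0.4141, -0.2188, 0.0472]
ee_rot: [[0.028, -1.0, -0.002], [-1.0, -0.028, 0.0], [-0.001, 0.002, -1.0]]
wrist_force: [-0.6, 0.3, -1.2]
gripper_width: 0.252
gripper_force: 0.0
```

Request:
move_arm(
  targets="0 0 0.5 0;0 0 0.9 0;0 0 1 0;0.2 0.5 1 0;0.5 0.8 1 0;0.6 0.8 1 0;0.6 0.8 1 0;0.7 0.8 1 0;0.7 0.8 0.8 0;0.6 0.8 0 0",
  gripper=60,
)

```text
time_s: 7.2
tcp_pos: [0.5151, -0.0858, 0.2568]
ee_rot: [[0.029, -1.0, 0.007], [-1.0, -0.029, -0.001], [0.001, -0.007, -1.0]]
wrist_force: [0.5, 0.1, 0.3]
gripper_width: 0.689
gripper_force: 0.0
```

Request:
move_arm(
  targets="0.5 0.8 0 0;0 0.7 0 0;0 0 0 0;0 0 0 0",
)

```text
time_s: 7.53
tcp_pos: [0.5244, -0.0486, 0.2516]
ee_rot: [[0.03, -1.0, -0.003], [-1.0, -0.03, -0.0], [0.0, 0.003, -1.0]]
wrist_force: [-0.7, 0.0, -0.4]
gripper_width: 0.691
gripper_force: 0.0
```

```bash
python3 - <<'E'
from h import *
s=sense();print(s['tcp_pos'])
a=save('wrist','w2')['image'];b=save('top','t2')['image']
cv2.imwrite('pics/t2c.png',cv2.resize(b[115:255,330:460],None,fx=4,fy=4,interpolation=cv2.INTER_CUBIC))
E
```

```text
[ 0.52440351 -0.04856383  0.2515815 ]
```

View pics/w2.png

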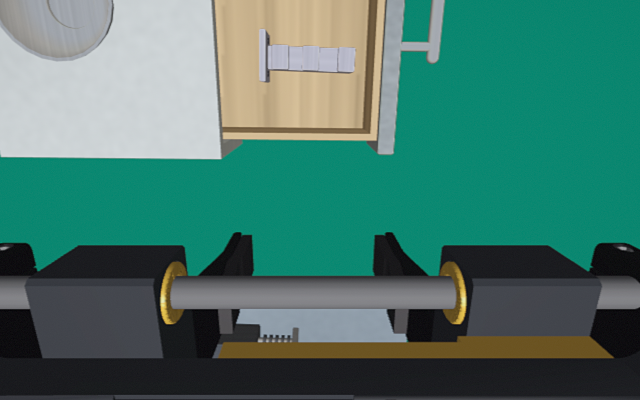

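The flanged cradle is in the drawer's left half, with the flange at (264,30-80) and the bar from (270,58) to (355,60). I'll enlarge that area.

```bash
python3 - <<'E'
from h import *
c,_=load('w2')
cv2.imwrite('pics/w2c.png',cv2.resize(c['image'][20:100,250:370],None,fx=6,fy=6,interpolation=cv2.INTER_CUBIC))
E
```

```text
(no output)
```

View pics/w2c.png

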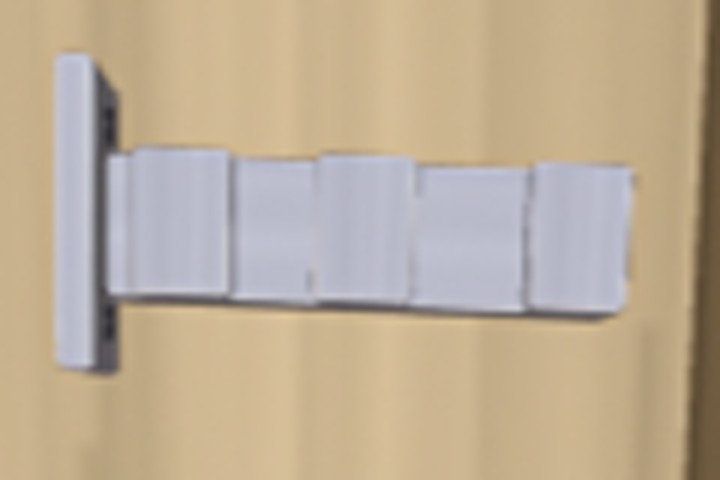

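The crop shows the tooth tops centred at (180,223), (363,229) and (580,237). The flange top runs from (76,55) to (76,368).

```bash
python3 - <<'E'
from h import *
W=lambda x,y,z:w('w2',250+(x+.5)/6-.5,20+(y+.5)/6-.5,z)
t=[W(180,223,.054),W(363,229,.054),W(580,237,.054)];print(t,ang(t[2],t[0]),np.linalg.norm(t[0]-t[2]))
f=[W(76,55,.06),W(76,368,.06)];print(f,(f[0]+f[1])/2,ang(*f)-90,np.linalg.norm(f[0]-f[1]))
print('width',W(318,155,.054),W(313,301,.054)); print('mid bar both ends', W(633,236,.054))
print('unit front',w('w2',221,158,.1),w('w2',215,5,.1))
E
```

```text
[array([ 0.55835767, -0.15705679,  0.054     ]), array([ 0.52957578, -0.15706075,  0.054     ]), array([ 0.49536871, -0.15693497,  0.054     ])] -0.11080290709092297 0.06298907125491011
[array([ 0.57367567, -0.17986335,  0.06      ]), array([ 0.57409462, -0.13469327,  0.06      ])] [ 0.57388515 -0.15727831  0.06      ] -0.5313981134504502 0.04517202308476367
width [ 0.53689646 -0.1676401   0.054     ] [ 0.53720608 -0.14612209  0.054     ]
mid bar both ends [ 0.4870291  -0.15733965  0.054     ]
unit front [ 0.60596895 -0.06738868  0.1       ] [ 0.60560011 -0.18990082  0.1       ]
```

Request:
move_arm(
  targets="0.02 -0.43 0 0.98;0.02 -0.43 0 0.98;0.02 -0.43 0 0.98;0.02 -0.43 0 0.98;0.02 -0.43 0 0.98;0.02 -0.43 0 0.98;0.02 -0.43 0 0.98;0.02 -0.43 0 0.98;0.02 -0.43 0 0.98;0 -0.47 0 0.98",
  gripper=50,
)

```text
time_s: 8.47
tcp_pos: [0.529, -0.1589, 0.2524]
ee_rot: [[0.775, -0.632, -0.001], [-0.632, -0.775, -0.0], [-0.001, 0.001, -1.0]]
wrist_force: [-0.0, -0.2, -0.1]
gripper_width: 0.573
gripper_force: 0.0
```

Request:
move_arm(
  targets="0 0 0 0.98;0 0 0 0.98;0 0 0 0.98;0 0 0 0.98;0 0 0 0.98;0 0 -0.5 0.98;0 0 -0.8 0.98;0 0 -1 0.94;0 0 -1 0;0 0 -1 0",
)

```text
time_s: 9.3
tcp_pos: [0.5289, -0.1585, 0.1442]
ee_rot: [[1.0, -0.008, 0.0], [-0.008, -1.0, -0.0], [0.0, 0.0, -1.0]]
wrist_force: [-0.1, -0.0, 0.6]
gripper_width: 0.575
gripper_force: 0.0
```

Request:
move_arm(
  targets="0 0 -1 0;0 0 -0.7 0;0 0 -0.3 0;0 0 0 0;0 0 0 0;0 0 0 0",
)

```text
time_s: 9.8
tcp_pos: [0.5307, -0.1578, 0.0965]
ee_rot: [[1.0, -0.006, 0.003], [-0.006, -1.0, -0.0], [0.003, 0.0, -1.0]]
wrist_force: [0.2, -0.4, -0.2]
gripper_width: 0.575
gripper_force: 0.0
```

```bash
python3 - <<'E'
from h import *
s=sense();R=s['ee_rot'];print(s['tcp_pos'],np.degrees(np.arctan2(R[1,1],R[0,1])),s['joints'],s['gripper_width'])
E
```

```text
[ 0.53069887 -0.15784351  0.0964768 ] -90.35830174888503 [ 2.26049526e-01  2.22766704e+01 -1.94010498e+01  3.41439496e-02
 -4.81679217e+01  8.93929429e+01] 0.5747864324748406
```

Request:
move_arm(
  targets="-0.05 0.02 -0.7 0;0 0 -0.8 0;0 0 -0.7 0;0 0 -0.3 0;0 0 -0.15 0;0 0 0 0;0 0 0 0",
)

```text
time_s: 10.38
tcp_pos: [0.5295, -0.157, 0.0299]
ee_rot: [[1.0, -0.006, 0.002], [-0.006, -1.0, -0.0], [0.002, 0.0, -1.0]]
wrist_force: [0.4, -1.0, -0.4]
gripper_width: 0.576
gripper_force: 0.0
```

Request:
move_arm(
  targets="0 0 -0.15 0;0 0 0 0",
)

```text
time_s: 10.55
tcp_pos: [0.5289, -0.1568, 0.0255]
ee_rot: [[1.0, -0.006, 0.001], [-0.006, -1.0, 0.0], [0.001, -0.0, -1.0]]
wrist_force: [-0.6, 0.5, -0.9]
gripper_width: 0.575
gripper_force: 0.0
```

Request:
move_arm(
  targets="0 0 0 0;0 0 0 0;0 0 0 0;0 0 0 0;0 0 0 0;0 0 0 0",
  gripper=0,
)

```text
time_s: 11.05
tcp_pos: [0.5285, -0.1568, 0.0251]
ee_rot: [[1.0, -0.006, 0.0], [-0.006, -1.0, 0.0], [0.0, -0.0, -1.0]]
wrist_force: [-0.7, 0.4, -0.3]
gripper_width: 0.252
gripper_force: 30.0
```

Request:
move_arm(
  targets="0 0 0.2 0;0 0 0.6 0;0 0 0.9 0;0 0 1 0;0 0 1 0;0 0 0.8 0;0 0 0.5 0;0 0 0 0",
)

```text
time_s: 11.72
tcp_pos: [0.5303, -0.1571, 0.1536]
ee_rot: [[1.0, -0.006, 0.007], [-0.006, -1.0, -0.001], [0.007, 0.001, -1.0]]
wrist_force: [0.1, -0.1, -1.1]
gripper_width: 0.251
gripper_force: 30.0
```

```bash
python3 - <<'E'
from h import *
s=sense();R=s['ee_rot'];print(s['tcp_pos'],np.degrees(np.arctan2(R[1,1],R[0,1])),s['gripper_width'])
c=save('wrist','w3'); d=save('top','t3')
o=np.zeros((600,640,3),np.uint8);o[:400]=c['image'];o[400:]=d['image'][110:310,160:480].repeat(2,1)[:,:640] if 0 else cv2.resize(d['image'][120:220,150:470],(640,200))
cv2.imwrite('pics/c3.png',o)
E
```

```text
[ 0.53033691 -0.15707074  0.15355708] -90.32035487270352 0.25053482361593693
```

View pics/c3.png

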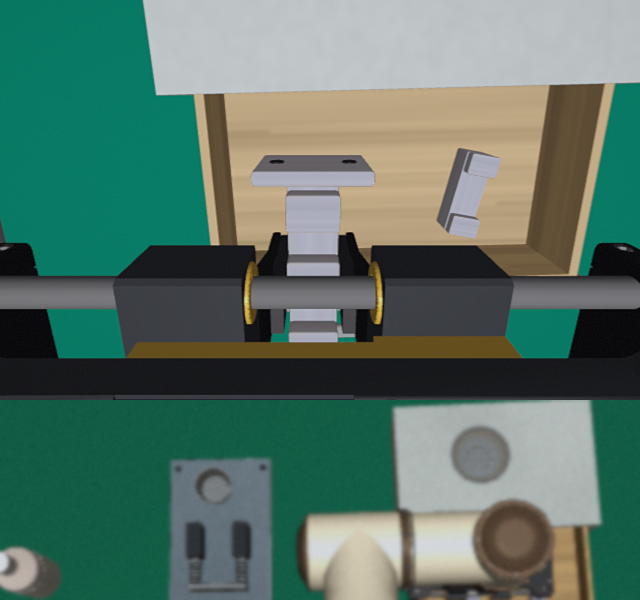

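The cradle is held at 21.8 mm opening and the short one is still in the drawer. Now moving to the jig.

Request:
move_arm(
  targets="-0.1 0.5 0 0;-0.2 0.9 0 0;-0.25 0.95 0 0;-0.25 0.95 0 0;-0.25 0.95 0 0;-0.25 0.95 0 0;-0.25 0.95 0 0;-0.25 0.95 0 0;-0.25 0.95 0 0;-0.25 0.95 0 0",
)

```text
time_s: 12.65
tcp_pos: [0.4692, 0.0693, 0.1486]
ee_rot: [[1.0, -0.006, -0.003], [-0.006, -1.0, -0.001], [-0.003, 0.001, -1.0]]
wrist_force: [-0.1, 0.1, -0.8]
gripper_width: 0.247
gripper_force: 30.0
```

Request:
move_arm(
  targets="-0.25 0.95 0 0;-0.25 0.95 0 0;-0.25 0.95 -0.3 -0.1;-0.25 0.95 -0.6 0;-0.25 0.95 -0.9 0;-0.25 0.6 -0.7 0;-0.05 0.5 -0.2 0;0 0 0 0;0 0 0 0;0 0 0 0",
)

```text
time_s: 13.48
tcp_pos: [0.4325, 0.2143, 0.0829]
ee_rot: [[1.0, -0.015, 0.0], [-0.015, -1.0, 0.0], [0.0, -0.0, -1.0]]
wrist_force: [0.0, 0.2, -1.5]
gripper_width: 0.248
gripper_force: 30.0
```

```bash
python3 - <<'E'
from h import *
s=sense();R=s['ee_rot'];print(s['tcp_pos'],np.degrees(np.arctan2(R[1,1],R[0,1])),s['gripper_width'],s['wrist_force'])
c=save('wrist','w4');d=save('top','t4')
cv2.imwrite('pics/c4.png',cv2.resize(c['image'][0:270,120:520],None,fx=2,fy=2,interpolation=cv2.INTER_CUBIC))
E
```

```text
[0.43253752 0.21426705 0.08292904] -90.85942347290758 0.2478309433419926 [ 0.00492367  0.17844065 -1.46214036]
```

View pics/c4.png

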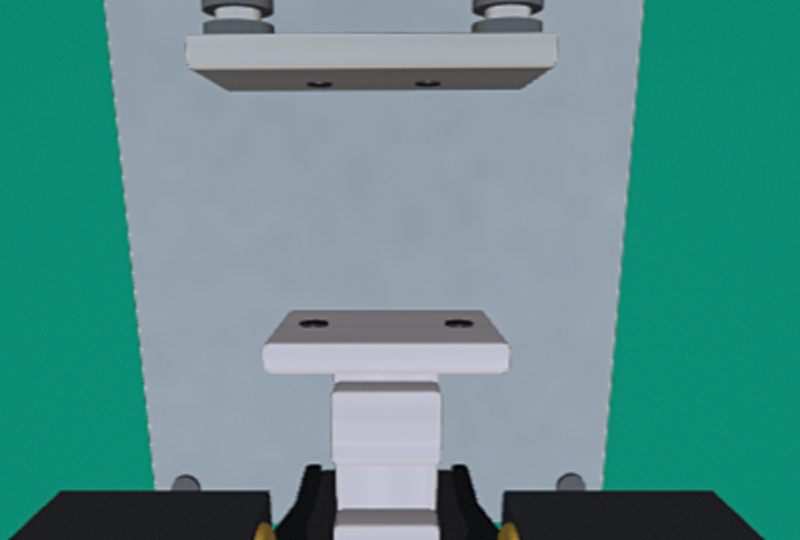

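The crop shows the stop's front top edge from (186,69) to (557,66) and its bottom edge from (234,91) to (520,88). The flange's front top edge runs from (264,346) to (508,344) and its bottom edge from (290,311) to (483,310).

```bash
python3 - <<'E'
from h import *
W=lambda x,y,z:w('w4',120+(x+.5)/2-.5,(y+.5)/2-.5,z)
b=.0829-.0035
for n,p,q,z in(('stoptop',(186,69),(557,66),.056),('stopbot',(234,91),(520,88),.012),('fltop',(264,346),(508,344),b+.038),('flbot',(290,311),(483,310),b),('bed',(130,300),(617,300),.012),('bed far',(107,5),(641,5),.012)):
    a,c=W(*p,z),W(*q,z);print(n,a.round(4),c.round(4),'mid',((a+c)/2).round(4),'ang',(ang(c,a)-90).round(2),'len',np.linalg.norm(a-c).round(4))
E
```

```text
stoptop [0.537  0.2609 0.056 ] [0.5364 0.1706 0.056 ] mid [0.5367 0.2157 0.056 ] ang -0.4 len 0.0903
stopbot [0.5371 0.2583 0.012 ] [0.5367 0.1717 0.012 ] mid [0.5369 0.215  0.012 ] ang -0.26 len 0.0866
fltop [0.4814 0.2351 0.1174] [0.4811 0.1906 0.1174] mid [0.4813 0.2129 0.1174] ang -0.31 len 0.0445
flbot [0.4813 0.2353 0.0794] [0.4809 0.1903 0.0794] mid [0.4811 0.2128 0.0794] ang -0.5 len 0.0451
bed [0.4741 0.2971 0.012 ] [0.4719 0.1374 0.012 ] mid [0.473  0.2173 0.012 ] ang -0.8 len 0.1596
bed far [0.5611 0.2938 0.012 ] [0.5588 0.1371 0.012 ] mid [0.5599 0.2154 0.012 ] ang -0.83 len 0.1568
```

Request:
move_arm(
  targets="0 0.13 -0.5 0;0 0 -0.8 0;0 0 -0.7 0;0 0 -0.4 0;0 0 -0.15 0;0 0 0 0;0 0 0 0;0 0 0 0",
)

```text
time_s: 14.25
tcp_pos: [0.433, 0.218, 0.0198]
ee_rot: [[1.0, -0.015, 0.002], [-0.015, -1.0, 0.002], [0.002, -0.002, -1.0]]
wrist_force: [0.7, -0.1, -0.5]
gripper_width: 0.251
gripper_force: 30.0
```

```bash
python3 - <<'E'
from h import *
s=sense();R=s['ee_rot'];print(s['tcp_pos'],np.degrees(np.arctan2(R[1,1],R[0,1])),s['wrist_force'])
c=save('wrist','w5')
cv2.imwrite('pics/c5.png',cv2.resize(c['image'][40:220,180:460],None,fx=2.8,fy=2.8,interpolation=cv2.INTER_CUBIC))
E
```

```text
[0.43302695 0.21801324 0.01982801] -90.86578036912425 [ 0.67691582 -0.06950337 -0.49815784]
```

View pics/c5.png

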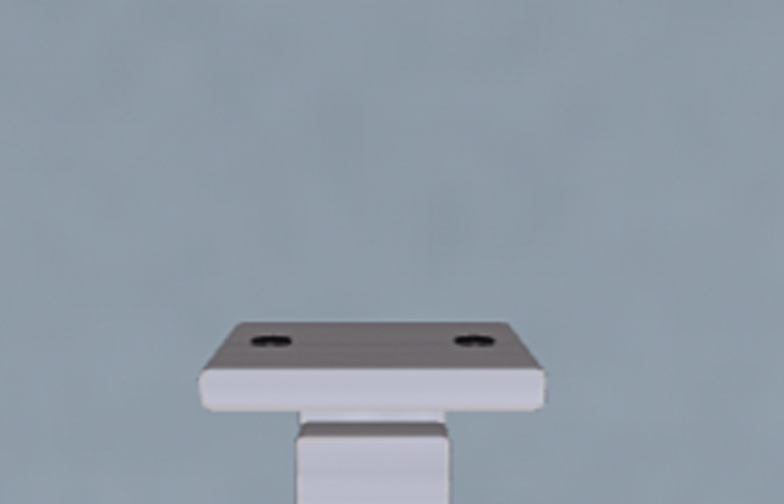

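Request:
move_arm(
  targets="0 0 -0.08 0;0 0 -0.08 0;0 0 0 0;0 0 0 0",
)

```text
time_s: 14.63
tcp_pos: [0.4326, 0.218, 0.0151]
ee_rot: [[1.0, -0.014, 0.001], [-0.014, -1.0, 0.001], [0.001, -0.001, -1.0]]
wrist_force: [0.1, 0.8, 0.7]
gripper_width: 0.251
gripper_force: 30.0
```

```bash
python3 - <<'E'
from h import *
W=lambda x,y,z:w('w5',180+(x+.5)/2.8-.5,40+(y+.5)/2.8-.5,z)
a,c=W(199.5,369,.0547),W(545,369,.0547);print(a,c,(a+c)/2,ang(c,a)-90)
print(sense()['tcp_pos'],sense()['wrist_force'])
E
```

```text
[0.48217504 0.23919422 0.0547    ] [0.48159265 0.19447085 0.0547    ] [0.48188384 0.21683254 0.0547    ] -0.7460717081133907
[0.43259553 0.21798762 0.01508589] [0.09272496 0.80590647 0.73964753]
```

Request:
move_arm(
  targets="0 0 -0.06 0;0 0 0 0;0.3 -0.01 0 0;0.4 -0.01 0 0;0.4 -0.01 0 0;0.3 -0.01 0 0;0.2 -0.01 0 0;0.1 0 0 0;0 0 0 0;0 0 0 0",
)

```text
time_s: 15.47
tcp_pos: [0.4738, 0.2159, 0.0151]
ee_rot: [[1.0, -0.014, -0.001], [-0.014, -1.0, -0.001], [-0.001, 0.001, -1.0]]
wrist_force: [-7.5, -0.7, 15.4]
gripper_width: 0.25
gripper_force: 30.0
```

```bash
python3 - <<'E'
from h import *
s=sense();R=s['ee_rot'];print(s['tcp_pos'],np.degrees(np.arctan2(R[1,1],R[0,1])),s['wrist_force'])
c=save('wrist','w6')
cv2.imwrite('pics/c6.png',cv2.resize(c['image'][0:200,180:460],None,fx=2.8,fy=2.8,interpolation=cv2.INTER_CUBIC))
E
```

```text
[0.47384537 0.21588635 0.01506163] -90.82892112154447 [-7.46950453 -0.67013684 15.43394105]
```

View pics/c6.png

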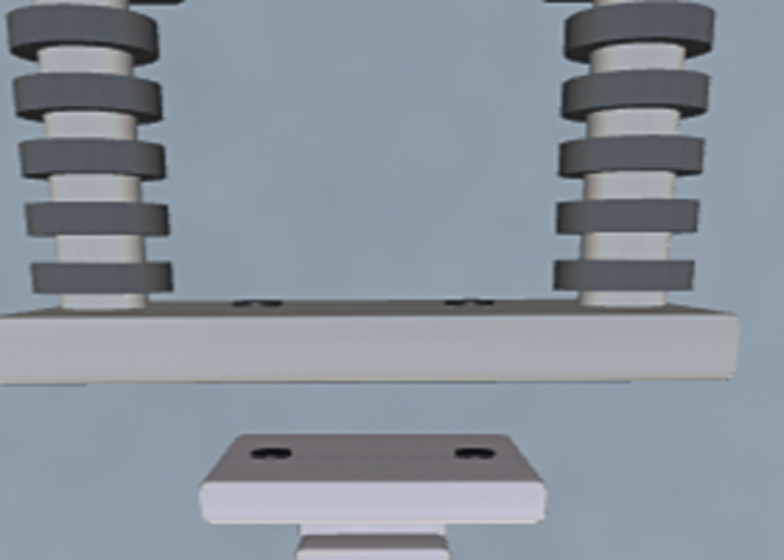

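The wrist view shows the stop's right front corner at (735,380) and its left one at the crop's edge. The flange top runs from (200,482) to (545,482), nearly central, with a small gap left. The bed load is about 15 N and needs relieving.

```bash
python3 - <<'E'
from h import *
W=lambda x,y,z:w('w6',180+(x+.5)/2.8-.5,(y+.5)/2.8-.5,z)
c,_=load('w6');g=c['image'].astype(int).sum(2);r=g[124:132,165:200].mean(0);print(np.round(r))
d=np.abs(np.diff(r));l=165+d.argmax()+.5;print(l)
rr=g[124:132,425:460].mean(0);d=np.abs(np.diff(rr));q=425+d.argmax()+.5;print(q)
p1=w('w6',l,383/2.8,.056);p2=w('w6',q,379/2.8,.056);print('stop',p1,p2,(p1+p2)/2,ang(p2,p1)-90)
a,b=W(199.5,482,.050),W(546,482,.050);print('fl',a,b,(a+b)/2,ang(b,a)-90)
E
```

```text
[468. 468. 469. 469. 469. 468. 469. 468. 467. 472. 499. 516. 519. 520.
 520. 520. 520. 520. 519. 520. 520. 520. 520. 520. 520. 520. 520. 519.
 520. 520. 520. 520. 520. 520. 520.]
174.5
442.5
stop [0.53675937 0.2609277  0.056     ] [0.53606802 0.17112899 0.056     ] [0.53641369 0.21602834 0.056     ] -0.44110698360724143
fl [0.52310549 0.23714046 0.05      ] [0.52252048 0.19234393 0.05      ] [0.52281299 0.21474219 0.05      ] -0.7481956169814055
```

Request:
move_arm(
  targets="0 0 0.05 0;0 0 0 0;0 0 0 0",
)

```text
time_s: 15.77
tcp_pos: [0.4747, 0.2165, 0.0151]
ee_rot: [[1.0, -0.015, -0.0], [-0.015, -1.0, -0.0], [-0.0, 0.0, -1.0]]
wrist_force: [-3.3, -0.0, 7.2]
gripper_width: 0.249
gripper_force: 30.0
```

Request:
move_arm(
  targets="0 0.03 0.04 0.06;0.07 0 0 0;0.08 0 0 0;0.08 0 0 0;0.08 0 0 0;0.08 0 0 0;0.05 0 0 0;0 0 0 0;0 0 0 0",
)

```text
time_s: 16.52
tcp_pos: [0.4858, 0.2171, 0.0154]
ee_rot: [[1.0, -0.01, -0.0], [-0.01, -1.0, -0.0], [-0.0, 0.0, -1.0]]
wrist_force: [-0.5, -0.7, -0.0]
gripper_width: 0.247
gripper_force: 30.0
```

Request:
move_arm(
  targets="0.05 0 -0.02 0;0.05 0 0 0;0.05 0 0 0;0.05 0 0 0;0.05 0 0 0;0.05 0 0 0;0.05 0 0 0;0.05 0 0 0;0 0 0 0;0 0 0 0",
)

```text
time_s: 17.35
tcp_pos: [0.4932, 0.2168, 0.0151]
ee_rot: [[1.0, -0.01, -0.004], [-0.01, -1.0, -0.002], [-0.004, 0.002, -1.0]]
wrist_force: [-9.4, 3.0, 5.2]
gripper_width: 0.252
gripper_force: 30.0
```

Request:
move_arm(
  targets="0.05 0 0.015 0;0.05 0 0 0;0.05 0 0 0;0.05 0 0 0;0.05 0 0 0;0.05 0 0 0;0 0 0 0;0 0 0 0",
)

```text
time_s: 18.02
tcp_pos: [0.4997, 0.2167, 0.0152]
ee_rot: [[1.0, -0.01, -0.006], [-0.01, -1.0, -0.002], [-0.006, 0.002, -1.0]]
wrist_force: [-11.5, 3.8, 5.2]
gripper_width: 0.249
gripper_force: 30.0
```

```bash
python3 - <<'E'
from h import *
s=sense();R=s['ee_rot'];print(s['tcp_pos'],np.degrees(np.arctan2(R[1,1],R[0,1])),s['wrist_force'],s['moment'])
c=save('wrist','w7')
g=c['image'].astype(int).sum(2)
# rows of vertical edges for a few columns
for u in (185,200,300,320,420,435):
    r=g[60:200,u];d=np.abs(np.diff(r)); print(u,[(60+i,int(d[i])) for i in np.where(d>25)[0]])
E
```

```text
[0.49970146 0.216683   0.01516183] -90.5760334966826 [-11.47345594   3.77647348   5.20800888] [1.19783329 3.15325251 0.05293149]
185 [(np.int64(60), 59), (np.int64(62), 145), (np.int64(63), 237), (np.int64(152), 62), (np.int64(154), 122), (np.int64(155), 26), (np.int64(173), 29)]
200 [(np.int64(60), 43), (np.int64(64), 45), (np.int64(65), 89), (np.int64(66), 251), (np.int64(67), 189), (np.int64(68), 31), (np.int64(78), 55), (np.int64(79), 28), (np.int64(80), 237), (np.int64(89), 190), (np.int64(100), 152), (np.int64(101), 43), (np.int64(108), 149), (np.int64(109), 183), (np.int64(110), 117), (np.int64(120), 30), (np.int64(121), 191), (np.int64(127), 43), (np.int64(128), 268), (np.int64(129), 52), (np.int64(130), 111), (np.int64(131), 35), (np.int64(140), 123), (np.int64(141), 106), (np.int64(145), 142), (np.int64(146), 55), (np.int64(153), 96), (np.int64(154), 138), (np.int64(175), 58)]
300 [(np.int64(137), 135), (np.int64(138), 61), (np.int64(153), 120), (np.int64(154), 131), (np.int64(176), 100), (np.int64(186), 40), (np.int64(187), 63), (np.int64(190), 268), (np.int64(191), 36), (
[... 381 characters left out ...]
(64), 168), (np.int64(66), 58), (np.int64(67), 194), (np.int64(79), 285), (np.int64(88), 50), (np.int64(89), 190), (np.int64(100), 170), (np.int64(101), 39), (np.int64(108), 45), (np.int64(109), 192), (np.int64(110), 27), (np.int64(121), 175), (np.int64(127), 253), (np.int64(128), 48), (np.int64(129), 32), (np.int64(130), 68), (np.int64(131), 84), (np.int64(141), 166), (np.int64(142), 38), (np.int64(143), 134), (np.int64(153), 127), (np.int64(154), 120), (np.int64(175), 117), (np.int64(176), 104)]
435 [(np.int64(60), 40), (np.int64(63), 176), (np.int64(64), 204), (np.int64(150), 138), (np.int64(151), 59), (np.int64(153), 134), (np.int64(154), 121), (np.int64(175), 122), (np.int64(176), 105)]
```

```bash
python3 - <<'E'
from h import *
for u in (185,420,435): 
    v=174 if u==185 else 176
    print(w('w7',u,v,.056))
c,_=load('w7');g=c['image'].astype(int).sum(2)
print(g[168:182,200],g[168:182,440],g[168:182,310])
r=g[160:172,160:460].mean(0);d=np.abs(np.diff(r));print([(160+i,int(d[i])) for i in np.where(d>10)[0]])
r=g[178:185,230:400].mean(0);d=np.abs(np.diff(r));print([(230+i,int(d[i])) for i in np.where(d>12)[0]])
E
```

```text
[0.5498929  0.25980939 0.056     ]
[0.54845698 0.17868593 0.056     ]
[0.54841044 0.17349723 0.056     ]
[529 529 528 528 528 529 521 508 450 471 474 472 469 469] [522 522 523 522 521 516 486 473 478 482 479 477 479 480] [524 525 525 523 524 520 505 489 506 586 587 587 590 596]
[(np.int64(181), 12), (np.int64(182), 29), (np.int64(183), 14), (np.int64(442), 18), (np.int64(443), 12)]
[(np.int64(249), 40), (np.int64(250), 131), (np.int64(251), 42), (np.int64(373), 100), (np.int64(374), 56), (np.int64(375), 24)]
```

Request:
move_arm(
  targets="0.05 0.01 0.01 0;0.05 0 0 0;0 0 0 0;0 0 0 0;0 0 0 0;0 0 0 0",
)

```text
time_s: 18.57
tcp_pos: [0.5016, 0.2166, 0.0152]
ee_rot: [[1.0, -0.01, -0.007], [-0.01, -1.0, -0.003], [-0.007, 0.003, -1.0]]
wrist_force: [-11.8, 4.0, 6.4]
gripper_width: 0.25
gripper_force: 30.0
```

```bash
python3 - <<'E'
from h import *
s=sense();R=s['ee_rot'];print(s['tcp_pos'],np.degrees(np.arctan2(R[1,1],R[0,1])),s['wrist_force'],s['moment'])
c=save('wrist','w8')
g=cv2.GaussianBlur(c['image'].astype(np.float32).sum(2),(5,1),0)
def edge(us,v0,v1,sg):
    P=[]
    for u in us:
        d=np.clip(sg*np.diff(g[v0:v1,u]),0,None); i=d.argmax(); k=slice(max(i-2,0),i+3); P.append((u,v0+.5+(d[k]*np.arange(v0,v1)[:-1][k]).sum()/d[k].sum()-v0))
    P=np.array(P);f=np.polyfit(P[:,0],P[:,1],1);return f,np.abs(np.polyval(f,P[:,0])-P[:,1]).max()
for nm,us,a,b,sg in(('stop L',range(190,240,4),168,182,-1),('stop R',range(386,436,4),168,182,-1),('stop all',[*range(190,240,4),*range(386,436,4)],168,182,-1),('flange',range(258,368,5),170,182,1),('flangeback',range(258,295,4),180,195,-1),('stop top back',range(230,390,5),146,160,1)):
    f,e=edge(us,a,b,sg);print(nm,np.degrees(np.arctan(f[0])).round(2),np.polyval(f,312).round(2),e.round(2))
v=np.polyval(edge([*range(190,240,4),*range(386,436,4)],168,182,-1)[0],312);print(w('w8',312,v,.056))
v0=(383+379)/2/2.8-.3;print('rest',w('w6',312,v0,.056))
E
```

```text
[0.50163709 0.21661742 0.01515817] -90.5884554963629 [-11.83083469   3.95669302   6.36499568] [1.23872225 3.42635138 0.05113168]
stop L -0.61 175.05 0.11
stop R -0.18 175.36 0.07
stop all -0.31 175.57 0.16
flange 0.12 176.41 0.05
flangeback 7.03 192.54 2.04
stop top back -0.07 154.21 0.06
[0.55093185 0.2160132  0.056     ]
rest [0.53649818 0.21483962 0.056     ]
```

Request:
move_arm(
  targets="0.02 0.02 0.02 0;0 0 0 0;0 0 0 0;0 0 0 0;0 0 0 0;0 0 0 0;0 0 0 0;0 0 0 0;0 0 0 0;0 0 0 0",
)

```text
time_s: 19.45
tcp_pos: [0.5017, 0.2166, 0.0152]
ee_rot: [[1.0, -0.011, -0.008], [-0.011, -1.0, -0.004], [-0.008, 0.004, -1.0]]
wrist_force: [-12.3, 3.0, 3.3]
gripper_width: 0.248
gripper_force: 30.0
```

Request:
move_arm(
  targets="0 0 0 0;0 0 0 0;0 0 0 0;0 0 0 0;0 0 0 0;0 0 0 0;0 0 0 0;0 0 0 0;0 0 0 0;0 0 0 0",
)

```text
time_s: 20.28
tcp_pos: [0.5017, 0.2166, 0.0152]
ee_rot: [[1.0, -0.011, -0.008], [-0.011, -1.0, -0.004], [-0.008, 0.004, -1.0]]
wrist_force: [-12.8, 2.8, 4.3]
gripper_width: 0.253
gripper_force: 30.0
```

Request:
move_arm(
  targets="0 0 0 0;0 0 0 0;0 0 0 0;0 0 0 0;0 0 0 0;0 0 0 0;0 0 0 0;0 0 0 0;0 0 0 0;0 0 0 0",
)

```text
time_s: 21.12
tcp_pos: [0.5017, 0.2166, 0.0152]
ee_rot: [[1.0, -0.011, -0.008], [-0.011, -1.0, -0.004], [-0.008, 0.004, -1.0]]
wrist_force: [-13.1, 4.0, 4.4]
gripper_width: 0.254
gripper_force: 30.0
```

```bash
python3 - <<'E'
from h import *
print(finish_job())
E
```

```text
the job is handed in; nothing more can be done
None
```

I handed the job in at about 21 s. The drawer was pulled to its stop and left open. The flanged cradle is still gripped and pressed on the jig bed, centred to about 0.3 mm and square to within about 0.4°, with the stop in about 14.4 mm (roughly 10 N). It was held for about 2.5 s; the wrist sensor read 12–13 N, the extra probably bed friction.

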